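# Sweep the purge scrap off the build plate

### The arm

A 7-joint arm with a two-finger parallel gripper is mounted at the origin on the work surface. World frame = base frame: x ahead of the robot, y to its left, z up, the work surface at z = 0. Lengths are in m, angles in rad, forces in N, time in s.
With the tool pointing down it reaches from about 0.4 to 0.9 m from the base axis. Payload 5.5 kg.
Tool frame: the origin (TCP) lies midway between the tips of the shut fingers; the grasp point (between the pads) lies 19 mm behind it (manip.grip_depth is the distance from the TCP to the grasp point, in m); z points along the fingers, y is the line along which they close (so a half turn about z gives the same grasp; the last joint's range is limited). The gripper opens to 92 mm and grips with 3 to 60 N. Pads are 19 mm wide; open, the fingers measure 130 mm over their backs; the gripper's body (75 mm by 190 mm) begins 47 mm behind the grasp point.
Start: joints at [-1.017, 0.501, -0.427, 1.55, 0.221, 1.138, -0.21], TCP at [0.186, 0.623, 0.227] pointing down, gripper open.
Joint ranges: [-2.88, 2.88], [-0.31, 2.03], [-1.54, 1.56], [0.2, 2.42], [-1.41, 4.55], [0.19, 2.02], [-2.57, 2.57]. Speed limits (rad/s): [2.57, 2.57, 3.14, 3.14, 3.14, 3.14, 3.14].

### API

Orientations are given as a unit quaternion [x, y, z, w].
In Python, from bench import manip, effector, viewer gives the robot as it stands. Calls block until the motion is done:
- manip.move_pose(position, orientation): joint-space move of the TCP to a pose.
- manip.servo_line(position, ori=None, vel=0.15): straight line of the TCP; ori=None keeps the orientation; vel is the mean speed in m/s.
- manip.movej(angles): joint-space move.
- effector.open_jaws() and effector.close(f_grip=None): open the fingers fully, or close them until they stop; f_grip is the grip in N (None keeps the last).
- manip.sleep(seconds).
- manip.solve_ik(position, orientation): joint angles nearest the present ones, or None.
- viewer.get_image(name): name is "scene" or "top" or "wrist"; returns the picture (384x512x3 uint8, red, green, blue); there is no depth.
- viewer.get_calibration(name): a dict with "vfov" (degrees; the focal length in pixels is half the picture's height over the tangent of half this angle, whatever the lens; pixels are square), "cx", "cy" (the principal point, pixels), "eye" and "attitude" of the camera in the world. Camera axes: x right, y down, z forward; pixel columns grow to the right and rows downward; lengths in m; the calibration is good to about 2 mm. A picture is of the moment at which its call begins: read the wrist's pose just before it. get_calibration takes no time and is no camera call; for the wrist camera it gives the pose at the moment of the call.
A pose or a line that the arm cannot do raises manip.PlanningError and nothing moves.
- manip.hand_in(): hands the job in; it is judged then, once.
Readings, each from a call of its own:
- manip.current_clock(): time.
- manip.current_q(): joint angles.
- manip.current_joint_velocities(): joint speeds.
- manip.current_tau(): joint torques, N m.
- manip.current_tool_pos(): TCP position.
- manip.current_tcp_rot(): TCP orientation.
- manip.current_force(): force on the tool from outside, world axes, zero at the start.
- manip.current_wrist_torque(): the same for the moment, N m.
- manip.current_finger_gap(): finger opening in m.
- manip.current_gripper_force(): force on a finger pad.
Only numpy, scipy, OpenCV 4.12 (cv2) and the standard library are available. Lean on these libraries where they do the work, as an engineer would, in place of code of your own. Each camera call takes 0.05 s, during which the arm holds its last target. There are 200 camera calls.

### The job

Clear the purge scrap from the 3D-printer build plate: with the fingertips, sweep the three loose coiled lumps across the plate and over its side edge so that they drop into the scrap bin, the undivided, all but empty one of the two tubs beside the plate. Only push the lumps, do not pinch or pick up any of them, and let none fall on the bench or into the divided parts crate. Leave the finished prints where they lie on the plate, and the tools around it alone.

Things in the scene. Friction and masses are not known exactly. Their poses are not given: they have to be found in the camera images.
- plate (a point): centre of the top face of the level black build plate, fixed on its bed stand 60 mm above the bench; 235 x 235 mm, so its edges lie 117.5 mm from here along x and y. No rim; a flat 22 x 70 mm tab at the -x edge, two screw heads 2.5 mm proud just beyond the +x edge. x points away from the robot, y to the left edge, z up. One tub stands at the +y edge, one at the -y edge
- lump_a: purge lump: a squat round coil of hardened filament, 29 mm across and 20 mm tall, about 12 g, with a squashed, slightly squared foot up to 3 mm wider, standing loose on its flat underside on the build plate; origin in the middle of the lump, 10 mm above the plate. It slides when pushed low from the side. Same plastics as the prints
- lump_b: purge lump: a squat round coil of hardened filament, 27 mm across and 18 mm tall, about 12 g, with a squashed, slightly squared foot up to 3 mm wider, standing loose on its flat underside on the build plate; origin in the middle of the lump, 9 mm above the plate. It slides when pushed low from the side. Same plastics as the prints
- lump_c: purge lump: a squat round coil of hardened filament, 31 mm across and 20 mm tall, about 12 g, with a squashed, slightly squared foot up to 3 mm wider, standing loose on its flat underside on the build plate; origin in the middle of the lump, 10 mm above the plate. It slides when pushed low from the side. Same plastics as the prints
- scrap_bin: scrap bin: plain grey open tub, no divider, 220 x 130 x 48 mm tall, walls and floor 3 mm, fixed, empty but for a few flat threads. Stands at the left or right edge of the plate, parallel to it, near wall 11 mm under the overhanging edge, rim 12 mm below the plate's surface: what goes over that edge drops in. Origin at the centre of its underside, long side along x, z up
- parts_crate: parts crate: same tub with a cross divider and finished prints in it, at the other side of the plate, fixed; nothing goes in. Its contents stand up to 48 mm above the bench. Origin at the centre of its underside
- clip: finished print: crocodile bag clip lying loose along the far side of the plate, 108 x 40 mm, 21 mm tall, long along its x; origin at the centre of its underside. To be left alone
- prime_tower: finished print: square prime tower, 30 x 30 mm, 30 mm tall, loose on the plate near its middle; origin at the centre of its underside. To be left alone
- swatch: finished print: flat ribbed swatch, 32 x 40 mm, 5 mm tall, loose on the far side of the plate; origin at the centre of its underside. To be left alone
- scraper: scraper lying on the bench left of the tubs, 175 mm long, 20 mm tall; origin about its middle, underside. To be left alone
- cutters: flush cutters lying on the bench on the right, 150 mm long, 14 mm tall; origin near the pivot, underside. To be left alone
- glue_stick: glue stick standing on the bench on the left, 29 mm across, 95 mm tall; origin under its centre. To be left alone
- ipa_bottle: clear bottle standing on the bench on the right, 64 mm across, 170 mm tall; origin under its centre. To be left alone
- calipers: calipers lying on the bench near right, 165 mm long, 14 mm tall; origin about the middle, underside. To be left alone

How it is judged:
At the end, for the whole second after the job is handed in: The middle of each of the three lumps is inside the scrap bin (within 110 mm along and 64 mm across of its centre, and lower than 45 mm above its underside), at rest and not touched by the fingers, and the clip, prime tower and swatch are each within 12 mm of where they were (x of lump_a in the frame of scrap_bin between -0.11 and 0.11 m and y of lump_a in the frame of scrap_bin between -0.064 and 0.064 m and z of each of lump_a, lump_b, lump_c in the frame of scrap_bin below 0.045 m and linear speed of each of lump_a, lump_b, lump_c below 0.02 m/s and contact force between each of lump_a, lump_b, lump_c and the fingers below 0.05 N and x of lump_b in the frame of scrap_bin between -0.11 and 0.11 m and y of lump_b in the frame of scrap_bin between -0.064 and 0.064 m and x of lump_c in the frame of scrap_bin between -0.11 and 0.11 m and y of lump_c in the frame of scrap_bin between -0.064 and 0.064 m and distance of each of clip, prime_tower, swatch from where it was at the start of the episode below 0.012 m).
It fails at once if a purge lump is lifted or carried: its middle comes more than 30 mm above the plate's surface (lying it is 9 to 10 mm above) (z of any of lump_a, lump_b, lump_c in the frame of plate above 0.03 m).
It fails at once if a purge lump is pinched or pressed hard: the fingers bear on it with more than 15 N (sweeping takes under 1 N) (contact force between any of lump_a, lump_b, lump_c and the fingers above 15 N).
It fails at once if a purge lump falls anywhere but into the scrap bin (onto the bench or into the parts crate) ((z of lump_a in the frame of plate below -0.034 m and not (x of lump_a in the frame of scrap_bin between -0.118 and 0.118 m and y of lump_a in the frame of scrap_bin between -0.073 and 0.073 m)) or (z of lump_b in the frame of plate below -0.034 m and not (x of lump_b in the frame of scrap_bin between -0.118 and 0.118 m and y of lump_b in the frame of scrap_bin between -0.073 and 0.073 m)) or (z of lump_c in the frame of plate below -0.034 m and not (x of lump_c in the frame of scrap_bin between -0.118 and 0.118 m and y of lump_c in the frame of scrap_bin between -0.073 and 0.073 m))).
It fails at once if a finished print on the plate is shifted by more than 12 mm (distance of any of clip, prime_tower, swatch from where it was at the start of the episode above 0.012 m).
It fails at once if a tool or bottle on the bench is shifted by more than 20 mm (distance of any of scraper, cutters, glue_stick, ipa_bottle, calipers from where it was at the start of the episode above 0.02 m).
It also fails if it takes over 59 s, if anything falls off the work surface, if the arm or the gripper's body presses on something with over 40 N, if the wrist force passes 120 N, or if a joint passes its speed limit or range.

## Working session

There is one attempt and no reset: what is moved stays moved. The work goes in short steps, each a Python script; the robot and the scene stay as the last script left them, time stands still between calls to the robot, and variables do not carry over. Pictures are saved under pics/ and viewed, at most 10 in all, crops included, and the job is handed in when it is done.

```bash
mkdir -p pics; cat > h.py <<'E'
import numpy as np, cv2
from bench import manip, effector, viewer
from scipy.spatial.transform import Rotation as R
E
python3 - <<'E'
from h import *
for n in("top","scene"):
    im=viewer.get_image(n); c=viewer.get_calibration(n); print(n,c)
    cv2.imwrite(f"pics/{n}0.png",im[:,:,::-1])
print(manip.current_tcp_rot(),manip.current_clock())
E
```

```text
top {'vfov': 45.833977617454465, 'cx': 261.3732137814208, 'cy': 192.956958294722, 'eye': array([ 0.38174451, -0.02369321,  1.60295499]), 'attitude': array([ 0.71521724, -0.69733292,  0.02832216, -0.03726872])}
scene {'vfov': 57.98892560107534, 'cx': 258.46054684968016, 'cy': 194.97401691343862, 'eye': array([1.08663507, 0.3370254 , 0.75533951]), 'attitude': array([ 0.45189416,  0.80779644, -0.33335105, -0.17925864])}
[ 1.44851652e-01  9.89453012e-01 -8.39733645e-04 -1.73920708e-04] 0.1
```

View pics/top0.png

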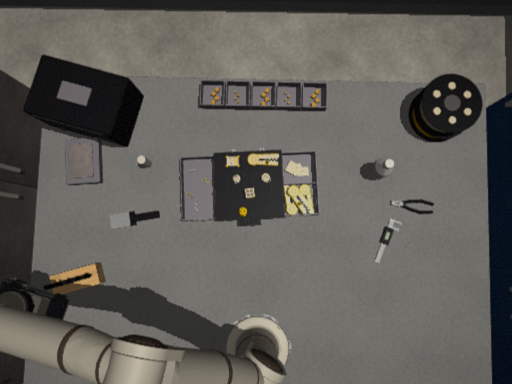

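View pics/scene0.png

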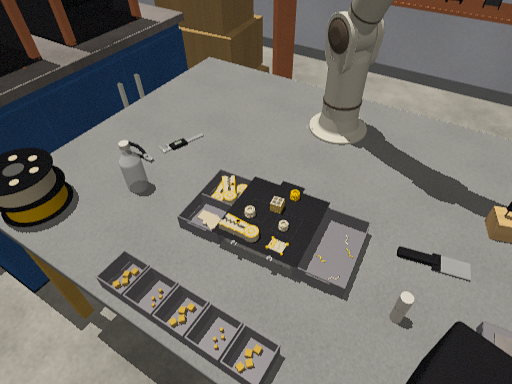

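The top view shows the scrap bin on the left (+y), around px (198,188). The lumps are at about (237,179), (266,178) and (243,212), the tower at (250,193), the swatch at (232,161) and the clip at (263,159). I'll locate them by colour next, then look from the wrist camera.

```bash
cat >> h.py <<'E'
def ray(cal,px,z):
    f=192/np.tan(np.radians(cal["vfov"])/2)
    px=np.atleast_2d(np.asarray(px,float))
    d=np.c_[(px[:,0]-cal["cx"])/f,(px[:,1]-cal["cy"])/f,np.ones(len(px))]
    d=R.from_quat(cal["attitude"]).apply(d); e=cal["eye"]
    return e+d*((z-e[2])/d[:,2])[:,None]
def blobs(im,cal,z,lo=0.0,box=None,amin=8):
    hsv=cv2.cvtColor(im,cv2.COLOR_RGB2HSV); m=(hsv[:,:,2]>110).astype(np.uint8)
    n,l,s,c=cv2.connectedComponentsWithStats(m)
    for i in range(1,n):
        if s[i,4]<amin or s[i,4]>20000: continue
        p=ray(cal,c[i],z)[0]
        if box and not(box[0]<p[0]<box[1] and box[2]<p[1]<box[3]): continue
        print(c[i].round(1),s[i],p.round(4))
E
python3 - <<'E'
from h import *
im=viewer.get_image("top");c=viewer.get_calibration("top")
print(ray(c,[[214,152],[282,150],[285,219],[216,222],[180,158],[183,221]],.06).round(3))
blobs(im,c,.07,box=(.3,.7,-.2,.25))
# plan: wrist view from above plate
p=ray(c,[[249,186]],.06)[0]; print(p)
q=np.array([1,0,0,0.]); 
for yaw in(0,90,180,-90):
    o=(R.from_euler('z',yaw,degrees=True)*R.from_quat([1,0,0,0])).as_quat()
    print(yaw,manip.solve_ik([p[0]-.05,p[1],.35],o))
w=viewer.get_calibration("wrist"); t=manip.current_tool_pos(); r=R.from_quat(manip.current_tcp_rot())
print(w["vfov"],r.inv().apply(w["eye"]-t),(r.inv()*R.from_quat(w["attitude"])).as_matrix().round(2))
E
```

```text
[[ 0.663  0.165  0.06 ]
 [ 0.675 -0.069  0.06 ]
 [ 0.438 -0.085  0.06 ]
 [ 0.422  0.149  0.06 ]
 [ 0.639  0.281  0.06 ]
 [ 0.423  0.262  0.06 ]]
[263.  158.9] [248 153  31  13 323] [ 0.641  -0.0049  0.07  ]
[232.3 160.6] [226 155  14  12 129] [0.6326 0.0996 0.07  ]
[265.5 177.1] [262 173   9   9  60] [ 0.5788 -0.0151  0.07  ]
[236.2 178.3] [233 175   7   8  45] [0.572  0.0845 0.07  ]
[249.4 192.5] [245 188  10  10  87] [0.5247 0.038  0.07  ]
[242.7 211. ] [239 207   8   9  58] [0.4614 0.0591 0.07  ]
[0.54790933 0.04061282 0.06      ]
0 [-0.36001691  0.09228109  0.24303431  1.7756631  -0.02317472  1.27642027
 -1.68204793]
90 [-0.23815923  0.09343471  0.11128945  1.77190169 -0.01082633  1.2768472
 -0.12421436]
180 [-0.11032599  0.0962627  -0.02684702  1.76788153  0.00269518  1.27748391
  1.43296831]
-90 None
58.23281042271899 [ 7.45078278e-02  1.32969132e-04 -1.57832252e-01] [[-0.   -0.96 -0.28]
 [ 1.   -0.   -0.  ]
 [ 0.   -0.28  0.96]]
```

```bash
cat >> h.py <<'E'
YAW=0.058
def ori(a=0.): return (R.from_euler('z',np.pi/2+YAW+a)*R.from_quat([1,0,0,0])).as_quat()
E
python3 - <<'E'
from h import *
import pickle
D=[]
manip.move_pose([.55,.08,.26],ori())
effector.close()
for k,p in enumerate([[.55,.08,.26],[.55,.15,.26]]):
    manip.servo_line(p) if k else None
    manip.sleep(.2)
    c=viewer.get_calibration("wrist"); im=viewer.get_image("wrist"); D.append((im,c))
    cv2.imwrite(f"pics/w{k}.png",im[:,:,::-1]); print(k); blobs(im,c,.07,box=(.4,.7,-.12,.2),amin=60)
pickle.dump(D,open("w.pkl","wb")); print(manip.current_clock(),manip.current_tool_pos())
E
```

```text
0
[339.5 156.4] [ 319  133   43   48 1422] [0.6343 0.1005 0.07  ]
[280.3 169.1] [265 156  30  28 618] [0.5752 0.084  0.07  ]
[172.2 187.1] [156 173  33  30 739] [0.4641 0.0585 0.07  ]
[230.2 212.5] [ 213  194   35   38 1165] [0.5255 0.034  0.07  ]
[338.2 225.3] [ 319  204   41   40 1364] [0.6422 0.0261 0.07  ]
[241.6 240.9] [221 232  31  30 231] [0.5391 0.0019 0.07  ]
[271.3 240.7] [262 232  30  30 232] [0.5715 0.0041 0.07  ]
[247.5 292.7] [246 263   4  58 207] [ 0.5488 -0.0617  0.07  ]
[264.6 292.8] [263 263   4  59 197] [ 0.5684 -0.0608  0.07  ]
[208.8 328.7] [   0  306  453   41 9563] [ 0.5055 -0.1125  0.07  ]
1
[331.5 218.3] [ 312  197   41   43 1225] [0.6342 0.1016 0.07  ]
[274.3 232.1] [261 218  30  43 630] [0.5741 0.0824 0.07  ]
[173.3 239. ] [158 233  29  11 225] [0.4647 0.0684 0.07  ]
[241.6 241.1] [222 232  29  29 193] [0.5392 0.07   0.07  ]
[247.3 294.9] [246 267   4  54 144] [0.5486 0.0036 0.07  ]
[264.9 294.5] [264 267   3  54 143] [0.5687 0.0053 0.07  ]
5.0417 [0.55020624 0.14865769 0.26007925]
```

View pics/w0.png

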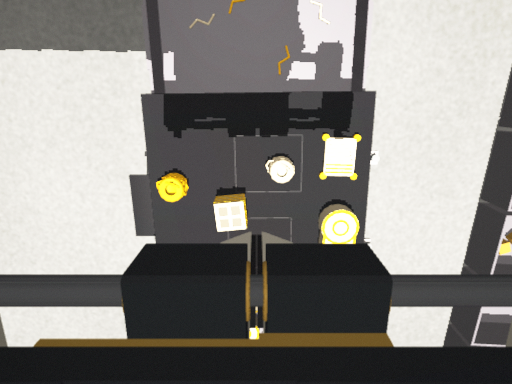

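View pics/w1.png

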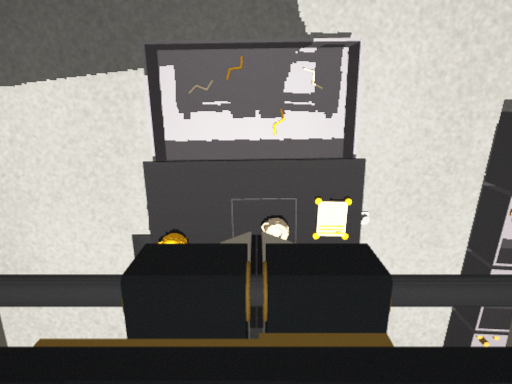

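w0 shows the white lump at (280,169), the orange lump at (172,187), the tower at (230,212), the swatch at (339,156), and the plate's left edge at row ~94, columns 145–375. In w1 that edge is at row ~160. The second white lump is hidden by the gripper. Next I'll check heights and the edge and bin geometry from the two views.

```bash
cat >> h.py <<'E'
def tri(ca,pa,cb,pb):
    # nearest point of two rays
    a0=ca["eye"];b0=cb["eye"];u=ray(ca,pa,0.)[0]-a0;v=ray(cb,pb,0.)[0]-b0
    s=np.linalg.lstsq(np.c_[u,-v],b0-a0,rcond=None)[0]
    return (a0+s[0]*u+b0+s[1]*v)/2,np.linalg.norm(a0+s[0]*u-b0-s[1]*v)
E
python3 - <<'E'
from h import *
import pickle
(i0,c0),(i1,c1)=pickle.load(open("w.pkl","rb"))
T=viewer.get_calibration("top"); S=viewer.get_calibration("scene")
for n,a,pa,b,pb in [("swatch",c0,(339.5,156.4),c1,(331.5,218.3)),("L1 w0/top",c0,(280.3,169.1),T,(236.2,178.3)),("L3 w0/top",c0,(172.2,187.1),T,(242.7,211)),
 ("tower",c0,(230.2,212.5),T,(249.4,192.5)),("edgeL",c0,(145,94),c1,(145,161)),("edgeR",c0,(375,93),c1,(365,158)),
 ("L2 scene/top",S,(249.5,211.5),T,(265.5,177.1)),("L1 scene/top",S,(283.5,225.5),T,(236.2,178.3)),("L3 scene/top",S,(295,195),T,(242.7,211))]:
    p,e=tri(a,pa,b,pb); print(n,p.round(4),e.round(4))
print("edge w0",ray(c0,[(145,95),(375,92)],.06).round(4).tolist(),"w1",ray(c1,[(146,162),(364,158)],.06).round(4).tolist())
print("bin inner/out far corners w1 z.048",ray(c1,[(147,46),(359,43)],.048).round(4).tolist())
print("bin near w1", ray(c1,[(154,161),(355,158)],.048).round(4).tolist())
# edge profile along columns
for nm,im in(("w0",i0),("w1",i1)):
    g=cv2.cvtColor(im,cv2.COLOR_RGB2GRAY); print(nm,g[80:110,230] if nm=="w0" else g[145:175,230], g[215 if nm=="w1" else 140,135:165], g[215 if nm=="w1" else 140,355:385])
E
```

```text
swatch [0.6358 0.0996 0.0642] 0.0001
L1 w0/top [0.5737 0.0843 0.0701] 0.0031
L3 w0/top [0.4625 0.0584 0.0668] 0.0024
tower [0.525  0.0374 0.0786] 0.0023
edgeL [0.4334 0.1502 0.0557] 0.0019
edgeR [0.6688 0.1646 0.0458] 0.0002
L2 scene/top [ 0.5794 -0.0152  0.0646] 0.0004
L1 scene/top [0.5731 0.0849 0.0626] 0.0003
L3 scene/top [0.4616 0.0595 0.0642] 0.0002
edge w0 [[0.4357, 0.1493, 0.06], [0.6641, 0.1652, 0.06]] w1 [[0.4348, 0.15, 0.06], [0.663, 0.1668, 0.06]]
bin inner/out far corners w1 z.048 [[0.4361, 0.2645, 0.048], [0.6457, 0.2788, 0.048]]
bin near w1 [[0.4398, 0.1492, 0.048], [0.6572, 0.1644, 0.048]]
w0 [113 114 115 114 115 114 116 115 114 114 115 114  84  44  30  32  32  30
  27  30  30  35  32  30  32  29  28  29  30  32] [239 239 237 239 239 240 240 240 241 231 160  77  77  76  73  76  74  75
  76  75  75  74  76  73  74  74  72  74  73  73] [253 248 234 233 222 151  73  73  75  73  73  74  72  71  72  74  87 186
 238 240 241 239 238 237 239 240 240 238 239 238]
w1 [92 93 93 91 93 92 94 92 93 93 93 93 94 93 72 44 62 72 70 71 70 69 70 70
 72 67 70 68 69 70] [220 221 220 216 217 221 223 224 227 225 222 219 203 143  66  68  65  64
  65  67  66  67  62  67  69  65  66  66  65  66] [ 66  64  64  67  66  69  78  93  98  90  92 107 225 248 226 222 217 215
 216 217 217 217 214 212 213 216 219 221 224 226]
```

Measurements agree with the text: swatch top at 64 mm, lumps around 66–70 mm, left edge y≈0.158 at mid-plate, plate yaw ≈0.067. The bin spans plate x from −0.114 to +0.104, so the lanes along +y are clear. I'll sweep the first lump now.

```bash
sed -i 's/^YAW=.*/YAW=0.067/' h.py; cat >> h.py <<'E'
def edge_y(x): return .150+(x-.435)*.0685
def sweep(l,a=0.,back=.038,over=.010,z=.0645,stop=None,vel=.06):
    """push lump at l=(x,y) along plate +y turned by a; stop: TCP y to end at"""
    d=np.array([-np.sin(YAW+a),np.cos(YAW+a)]); s=np.array(l)-back*d
    manip.move_pose([*s,.13],ori(a)); manip.servo_line([*s,z],vel=.1)
    x=s[0]; f=over-.0095
    for _ in range(3):
        ye=stop or edge_y(x)+f; e=s+d*(ye-s[1])/d[1]; x=e[0]
    n=3
    for k in range(1,n+1):
        manip.servo_line([*(s+(e-s)*k/n),z],vel=vel); print(manip.current_tool_pos().round(4),manip.current_force().round(2))
    manip.servo_line([*(e-.01*d),z+.0],vel=.1); manip.servo_line([*(e-.01*d),.13],vel=.15)
E
python3 - <<'E'
from h import *
print(manip.current_finger_gap())
sweep((.574,.084))
manip.move_pose([.55,.10,.26],ori()); manip.sleep(.2)
c=viewer.get_calibration("wrist"); im=viewer.get_image("wrist")
cv2.imwrite("pics/a1.png",im[:,:,::-1]); blobs(im,c,.07,box=(.4,.7,-.12,.3),amin=60)
print(manip.current_clock())
E
```

```text
0.0004690352230916831
[0.574  0.0837 0.0644] [ 0.12 -0.82  0.83]
[0.5714 0.1215 0.0645] [ 0.73 -0.14 -0.61]
[0.5689 0.1594 0.0645] [ 0.4  -0.14 -0.79]
[269. 155.] [235 155  68   2  69] [0.5606 0.1187 0.07  ]
[339.1 177. ] [ 319  154   42   47 1376] [0.6343 0.1009 0.07  ]
[173.2 205.4] [157 191  33  30 730] [0.464  0.0586 0.07  ]
[231.8 229.1] [ 214  212   37   50 1031] [0.527 0.036 0.07 ]
[336.8 235. ] [318 223  40  21 615] [0.6403 0.037  0.07  ]
[270.9 240.7] [262 232  30  30 228] [0.5699 0.0255 0.07  ]
[247.5 293.1] [246 263   4  58 201] [ 0.5485 -0.0407  0.07  ]
[264.7 293.3] [263 264   4  57 183] [ 0.5681 -0.0396  0.07  ]
[289.4 338.4] [ 219  318  154   28 1152] [ 0.6018 -0.0982  0.07  ]
[168.3 342.5] [155 340  26   6  80] [ 0.4582 -0.114   0.07  ]
[200.6 342.5] [182 340  38   6 136] [ 0.4967 -0.1113  0.07  ]
10.6083
```

View pics/a1.png

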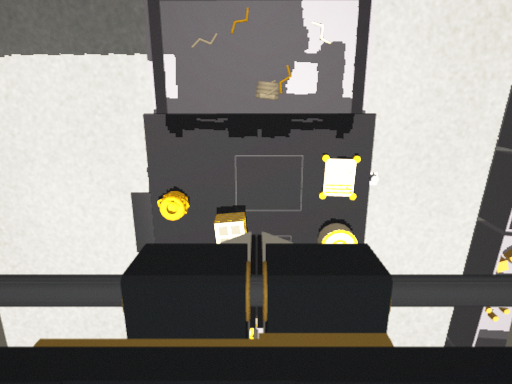

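The first lump is in the bin at (267,90), and the tower and swatch haven't moved. Next is the orange lump, angled slightly away from the bin's end wall, then a look at the last one.

```bash
python3 - <<'E'
from h import *
sweep((.463,.0585),a=-.12)
manip.move_pose([.55,-.02,.26],ori()); manip.sleep(.2)
c=viewer.get_calibration("wrist"); im=viewer.get_image("wrist")
cv2.imwrite("pics/a2.png",im[:,:,::-1]); blobs(im,c,.07,box=(.4,.7,-.12,.3),amin=60)
print(manip.current_clock())
E
```

```text
[0.4632 0.0643 0.0644] [ 0.34 -0.1   0.38]
[0.4656 0.1084 0.0644] [-0.19 -0.44  0.04]
[0.4679 0.1524 0.0644] [-0.8   0.08 -0.33]
[355.7  55.6] [ 333   28   47   56 1764] [0.6345 0.0992 0.07  ]
[236.1 116.1] [218  98  37  37 831] [0.5257 0.0363 0.07  ]
[349.9 165.3] [ 322  113   54  107 4017] [ 0.6441 -0.0046  0.07  ]
[284.2 172.4] [233 154  70  33 875] [ 0.5779 -0.0166  0.07  ]
[263.  232.6] [ 178  222  171   40 3564] [ 0.5612 -0.0843  0.07  ]
16.7917
```

View pics/a2.png

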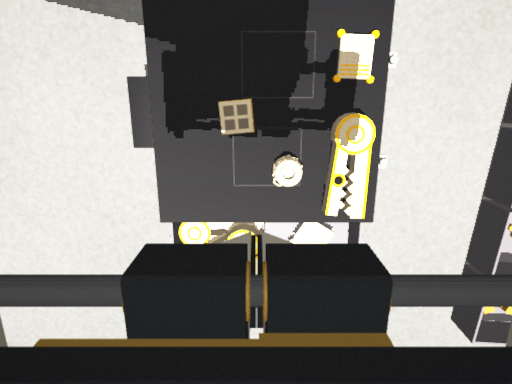

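The orange lump is off the plate. The last lump is at (288,171), with the clip's edge at column ~326, tower at (236,116) and swatch at (356,56). I'll sweep it halfway and check.

```bash
python3 - <<'E'
from h import *
c=viewer.get_calibration("wrist"); l=ray(c,(288,171.5),.072)[0]; print(l, ray(c,[(326,214),(334,150)],.075))
assert abs(l[0]-.58)<.006 and abs(l[1]+.015)<.006
sweep(l[:2],stop=.07)
manip.move_pose([.55,.06,.26],ori()); manip.sleep(.2)
c=viewer.get_calibration("wrist"); im=viewer.get_image("wrist")
cv2.imwrite("pics/a3.png",im[:,:,::-1]); blobs(im,c,.07,box=(.4,.7,-.12,.3),amin=60)
print(manip.current_clock())
E
```

```text
[ 0.58189354 -0.01539857  0.072     ] [[ 0.62557297 -0.05730308  0.075     ]
 [ 0.62512219  0.01007446  0.075     ]]
[ 0.5817 -0.0126  0.0645] [ 0.1   0.01 -0.47]
[0.5789 0.0286 0.0645] [ 0.8  -0.87 -0.22]
[0.5762 0.0696 0.0645] [0.   0.1  0.27]
[261.5  34.3] [  163     0   199    71 13636] [0.5452 0.189  0.07  ]
[344.6 138. ] [ 323  114   45   49 1489] [0.6344 0.1001 0.07  ]
[287.  136.2] [270 119  34  33 842] [0.5771 0.0981 0.07  ]
[232.2 194.5] [ 214  175   36   43 1179] [0.5255 0.0342 0.07  ]
[341.7 216.6] [ 320  187   45   57 1997] [0.6427 0.0175 0.07  ]
[241.6 240.9] [221 232  30  30 229] [ 0.5381 -0.0176  0.07  ]
[270.9 240.7] [262 232  31  30 228] [ 0.5699 -0.0151  0.07  ]
[247.5 292.7] [246 263   4  58 210] [ 0.5484 -0.0808  0.07  ]
[264.7 293. ] [263 263   4  58 193] [ 0.5678 -0.0798  0.07  ]
22.3833
```

View pics/a3.png

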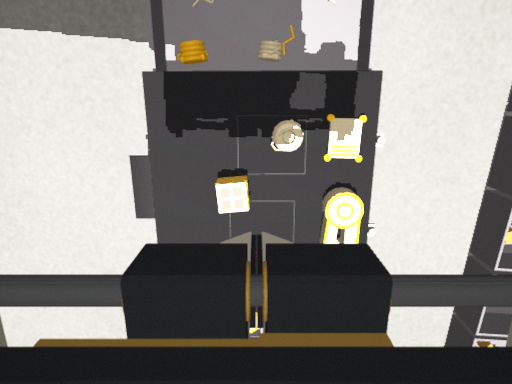

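The last lump slid straight to (287,136), about (0.577, 0.098), clear of the swatch. The orange lump and the first white lump are in the bin near its close wall, at (192,50) and (270,50). I'll push the last one over a bit faster so it lands past the first.

```bash
sed -i 's/    n=3$/    n=1 if vel>.1 else 3/' h.py; python3 - <<'E'
from h import *
sweep((.577,.098),back=.032,over=.035,vel=.15)
manip.move_pose([.55,.15,.26],ori()); manip.sleep(.5)
c=viewer.get_calibration("wrist"); im=viewer.get_image("wrist")
cv2.imwrite("pics/a4.png",im[:,:,::-1]); blobs(im,c,.07,box=(.4,.7,-.12,.3),amin=60)
print(manip.current_clock())
E
```

```text
[0.5714 0.1833 0.0645] [-1.03 -0.32 -0.32]
[249.5 118.8] [ 159   49  192   99 6586] [0.5403 0.2025 0.07  ]
[236.1  68.9] [227  57  18  25 107] [0.5248 0.2479 0.07  ]
[302.2  78.7] [285  61  39  34 937] [0.5882 0.2433 0.07  ]
[202.2  87.7] [189  81  26  14  91] [0.4931 0.2288 0.07  ]
[216.4 103. ] [203 101  29   5  98] [0.5073 0.2155 0.07  ]
[302.2 103. ] [289 101  24   5  80] [0.5906 0.2209 0.07  ]
[331.3 220.7] [ 312  200   41   43 1206] [0.6342 0.1018 0.07  ]
[241.7 241.1] [222 233  29  28 191] [0.5397 0.0718 0.07  ]
[270.5 241.2] [262 233  28  28 194] [0.5711 0.0737 0.07  ]
[247.3 294.9] [246 267   4  54 144] [0.5497 0.0056 0.07  ]
[264.9 294.3] [264 267   3  54 142] [0.5698 0.0077 0.07  ]
26.7083
```

View pics/a4.png

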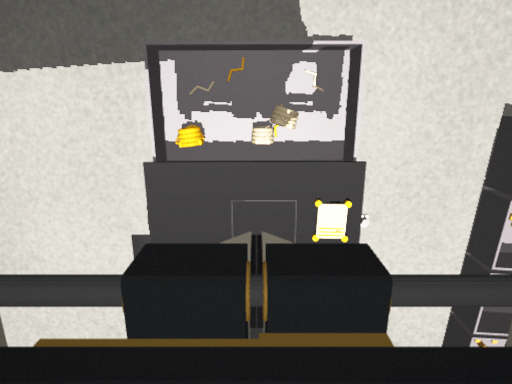

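All three lumps are in the bin, at (190,135), (262,133) and (285,117). The one at (285,117) leans on its neighbour, so I'll check its height from a second position before handing in.

```bash
python3 - <<'E'
from h import *
def look(n):
    manip.sleep(.3); c=viewer.get_calibration("wrist"); im=viewer.get_image("wrist"); return c,im
a=look(0); manip.servo_line([.55,.21,.26]); b=look(1)
# template match lumps between the views
ga,gb=[cv2.cvtColor(v[1],cv2.COLOR_RGB2GRAY) for v in(a,b)]
for p in [(190,135),(262,133),(285,117)]:
    t=ga[p[1]-13:p[1]+14,p[0]-13:p[0]+14]; roi=gb[p[1]+10:p[1]+90,p[0]-30:p[0]+31]
    r=cv2.matchTemplate(roi,t,cv2.TM_CCOEFF_NORMED); _,s,_,m=cv2.minMaxLoc(r)
    q=(p[0]-30+m[0]+13,p[1]+10+m[1]+13); P,e=tri(a[0],p,b[0],q); print(p,q,round(s,2),P.round(3),e.round(4))
print(manip.current_clock())
E
```

```text
(190, 135) (189, 185) 0.9 [0.473 0.177 0.021] 0.0003
(262, 133) (258, 183) 0.86 [0.555 0.185 0.021] 0.0004
(285, 117) (280, 170) 0.5 [0.578 0.205 0.035] 0.0002
27.9583
```

```bash
python3 -c "
from h import *
manip.sleep(.5); print(manip.hand_in(), manip.current_clock())"
```

```text
the job is handed in; nothing more can be done
the job is handed in; nothing more can be done
```

I swept all three lumps over the left edge into the scrap bin and handed the job in at about 28.5 s. The last pictures show them below its rim, with no shift seen in the finished prints; the judge's result was not shown.

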